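# Clear the way, hang up the paddle board and shut its drawer

### The arm

A 7-joint arm with a two-finger parallel gripper is mounted at the origin on the work surface. World frame = base frame: x ahead of the robot, y to its left, z up, the work surface at z = 0. Lengths are in m, angles in rad, forces in N, time in s.
With the tool pointing down it reaches from about 0.4 to 0.85 m from the base axis. Payload 10.4 kg.
Tool frame: the origin (TCP) lies at the very end of the fingers, on their centre line; the grasp point (between the pads) lies 19 mm behind it; z points along the fingers, y is the line along which they close (so a half turn about z gives the same grasp; the last joint's range is limited). The gripper opens to 87 mm and grips with 3 to 60 N. Pads are 19 mm wide; open, the fingers measure 117 mm over their backs; the gripper's body (75 mm by 190 mm) begins 51 mm behind the grasp point.
Start: joints at [1.132, 0.332, -0.065, 1.46, 0.022, 1.35, -0.088], TCP at [0.252, -0.572, 0.223] pointing down, gripper open.
Joint ranges: [-2.6, 2.6], [-0.5, 2.12], [-1.47, 1.34], [0.16, 2.42], [-1.27, 4.41], [0.06, 2.06], [-2.6, 2.6]. Speed limits (rad/s): [2.22, 2.22, 2.79, 2.79, 3.14, 3.14, 3.14].

### API

Orientations are given as a unit quaternion [x, y, z, w].
In Python, from bench import * gives the robot as it stands.
- The arm moves only by the tool carry_out, never from a script. Its argument "deltas" is a list of rows, each an object with "hand": the finger opening in mm, from 0 to 87; "dp": the shift along the tool's x, y, z each as a share of 250 mm, from -1 to 1, a list of three; "spin": the turn about the tool's z as a share of pi rad, from -1 to 1. In form: [{"hand": hand, "dp": [dx, dy, dz], "spin": spin}, ...]. A call has 1 to 20 rows; each row is the pose to reach, as a shift and turn from the pose commanded when the call began, along the tool's axes at that moment, turning the shorter way round; what a row does not reach only later rows make up. A row lasts 1/10 s, in which the tool goes at most 50 mm and 8.59 degrees, less where a joint would pass 70% of its speed; a pose out of reach is approached as far as the arm can. A call with a number of a shift or a turn outside -1 to 1 is refused whole. A call with a gripper value outside its range is refused whole. The fingers move at their own pace and stop on an object; "force" is the grip in N (left out, the last holds). Time passes only in rows, so rows that repeat a pose let the fingers close. It gives the time, the measured TCP pose, the force, the opening and the grip force at its end, in the units of the state.
- read_state(): the state, without advancing time (a new reading comes with each control period).
- camera(name): name is "side" or "top" or "wrist"; returns the picture (420x560x3 uint8, red, green, blue); there is no depth.
- get_calibration(name): a dict with "fx", "fy", "cx", "cy" (pixels), "R" (3x3) and "t" (3): a world point X has camera coordinates R X + t; the wrist camera has in their place "mount" (4x4, takes a point from camera to tool coordinates, whose origin is the TCP and whose axes are the flange's). Camera axes: x right, y down, z forward; pixel columns grow to the right and rows downward; lengths in m; the calibration is good to about 2 mm. A picture is of the moment at which its call begins: read the wrist's pose just before it. get_calibration takes no time and is no camera call.
- close_job(): hands the job in; it is judged then, once.
The state is a dict: "time": time; "joint_positions": joint angles; "joint_vel": joint speeds; "joint_torque": joint torques, N m; "ee_pos": TCP position; "eef_rot": TCP orientation; "ft_force": force on the tool from outside, world axes, zero at the start; "torque": the same for the moment, N m; "width": finger opening in m; "grip_force": force on a finger pad.
Only numpy, scipy, OpenCV 4.12 (cv2) and the standard library are available. Lean on these libraries where they do the work, as an engineer would, in place of code of your own. Each camera call takes 0.05 s, during which the arm holds its last target. There are 200 camera calls.

### The job

The drawer of the little green chest cannot shut because the wooden paddle board is standing in it, and the white canister stands in the way of the board's peg. First slide the canister, upright and without lifting it, onto the middle of the round cork mat; then lift the board out of the drawer and hang it by its hole on the peg, and finally push the drawer fully shut. Do not disturb the other things on the counter.

Things in the scene. Friction and masses are not known exactly. Their poses are not given: they have to be found in the camera images.
- chest: fixed olive-green one-drawer chest, 240 deep (x) x 220 wide (y) x 125 mm high; stands left or right on the counter, turned a little. Origin: centre of its underside; its front face, at x = -120 mm, looks to its -x, towards the robot.
- drawer (a joint): how far the drawer is pulled out of the chest along the chest's -x, in m: 0 = fully shut, stop at 0.18; starts about 0.145. It slides with about 2 N of friction and stays where left.
- drawer_front (a point): on the drawer: centre (in y) of the outer face of its green front panel, 12 mm below its top edge; moves with the drawer. Panel 220 wide, 14 thick, from 12 to 120 mm above the counter; a black cup pull, 90 wide, juts out 22 mm between 54 and 81 mm above the counter; above it the panel is free to push. Tray behind: 190 wide, walls up to 91 mm.
- board: loose brown wooden paddle board, 12 mm thick (x), 220 g, upright: blade 120 wide (y) x 102 high, above it a neck 44 wide (y) x 58 high; total 160 mm. Origin: centre of its underside. Starts in a 16 mm cross slot of the drawer (fins to 66 mm above the counter), underside 24 mm above the counter, 55 mm behind the front panel; its neck clears the drawer but not the chest's top.
- board_hole (a point): centre of the 28 mm round hole through the board's neck (hole axis = board x), 128 mm above the board's underside, 32 mm below its top.
- stand: fixed light-wood stand carrying one steel peg. Origin: on the counter, centre of the stand's back edge. In its frame: foot 100 x 120 x 16 mm from x = -100 to 0; upright post 30 x 50 mm, from x = -100 to -70, top at 201 mm; peg, 10 mm diameter round bar, leaves the post at x = -100 mm, 174 mm high and points to -x (to the robot), rising 12 degrees.
- peg_tip (a point): free end of the peg, on its axis, about 188 mm above the counter; axes as the stand's (the peg points to -x).
- peg_mid (a point): point on the peg's axis 38 mm (in x) behind the tip, about 180 mm above the counter, 30 mm in front of the post; axes as the stand's.
- canister: loose white round canister with wooden lid and a green band, 91 mm diameter, 94 mm high, 450 g, too wide to grasp; starts in front of the peg tip. Origin: centre of its underside.
- mat: flat round cork mat, 112 mm diameter, 1 mm thin (things slide freely over it), fixed on the counter about 155 mm to one side of the canister. Origin: its centre.
- bowl: bystander: small blue bowl, 90 mm diameter, 45 mm high, about 155 mm to the other side of the canister. Origin: centre of underside.
- mug: bystander: white mug, 76 mm diameter, 85 mm high, on the middle of the chest's top. Origin: centre of underside.
- mill: bystander: dark-wood pepper mill, 54 mm diameter, 155 mm high, between chest and stand. Origin: centre of underside.
- soap: bystander: green soap bottle, 64 mm diameter, 180 mm high, at one side. Origin: centre of underside.
- tin: bystander: food tin with orange label, 74 mm diameter, 110 mm high, at the other side. Origin: centre of underside.
- spatula: bystander: spatula 240 mm long lying flat on the counter at the left. Origin: about its middle.

How it is judged:
On the way, in this order (a step that is already met when the one before it is completed fails the run):
1. the canister stands on the cork mat (horizontal distance between canister and mat below 0.03 m and angle between canister's own z axis and vertical below 0.1 rad and linear speed of canister below 0.02 m/s), for 0.2 s.
2. the board hangs by its hole on the peg, let go (x of board_hole in the frame of peg_mid between -0.034 and 0.034 m and y of board_hole in the frame of peg_mid between -0.014 and 0.014 m and z of board_hole in the frame of peg_mid between -0.024 and 0.012 m and angle between board's own z axis and vertical below 0.3 rad and contact force between board and the fingers below 0.05 N and linear speed of board below 0.05 m/s), for 0.2 s.
At the end, for the whole second after the job is handed in: The canister stands upright and still with its centre within 30 mm of the mat's centre; the board hangs at rest, upright and released, with the peg through its hole; the drawer is shut to within 6 mm (all of step 1 and all of step 2 and value of joint drawer below 0.006 m); the robot touches nothing.
It fails at once if the canister is lifted off the counter (height (world z) of canister above 0.025 m).
It fails at once if the canister is tipped over (angle between canister's own z axis and vertical above 0.5 rad).
It fails at once if another thing on the counter is disturbed (moved more than 40 mm) (distance of any of bowl, mug, mill, soap, tin, spatula from where it was at the start of the episode above 0.04 m).
It also fails if it takes over 69 s, if anything falls off the work surface, if the arm or the gripper's body presses on something with over 40 N, if the wrist force passes 120 N, or if a joint passes its speed limit or range.

## Working session

There is one attempt and no reset: what is moved stays moved. The work goes in short steps, Python scripts to look and compute and a tool call to move; the robot and the scene stay as the last step left them, time stands still between calls to the robot, and variables do not carry over. Pictures are saved under pics/ and viewed, at most 10 in all, crops included, and the job is handed in when it is done.

Besides the shell and the picture viewer there is one more tool, called after "Request:" in YAML: its name, and indented under it one key for each argument. carry_out: Moves the arm, as the interface text tells. Its arguments: {"type":"object","properties":{"deltas":{"type":"array","items":{"type":"object","properties":{"hand":{"type":"number"},"dp":{"type":"array","items":{"type":"number","minimum":-1,"maximum":1}},"spin":{"type":"number","minimum":-1,"maximum":1}}}},"force":{"type":"number"}},"required":["deltas"]}

```bash
mkdir -p pics; ls
python3 - <<'E'
from bench import *
import cv2,numpy as np
s=read_state();print(s)
for n in("side","top"):
    im=camera(n);cv2.imwrite(f"pics/{n}0.png",im[:,:,::-1]);c=get_calibration(n);print(n,c)
print(get_calibration("wrist"))
E
```

```text
pics
{'time': 0.0, 'joint_positions': array([ 1.1324101 ,  0.3328779 , -0.06470535,  1.46090926,  0.02160915,
        1.34988127, -0.0884957 ]), 'joint_vel': array([ 0.00123073,  0.00155299,  0.00117311, -0.00103872, -0.00051319,
        0.00114114, -0.0004438 ]), 'joint_torque': array([-3.38172058e-04, -6.23250461e+01,  2.46615621e-02, -3.89899671e+01,
       -6.12668367e-02,  3.98659345e-02,  1.18667708e-04]), 'ee_pos': array([ 0.25229087, -0.57141527,  0.22176549]), 'eef_rot': array([ 9.78464443e-01,  2.06414287e-01, -1.76097609e-04, -6.67100417e-04]), 'ft_force': array([ 0.21901516,  0.10759483, -0.37327457]), 'torque': array([-0.05230385,  0.01704391,  0.03806505]), 'grip_force': 0.0, 'width': 0.08684241453519145}
side {'fx': 519.2084235111878, 'fy': 519.2084235111878, 'cx': 286.8640604263153, 'cy': 205.5694506853047, 'R': array([[-0.9898776 , -0.14132343,  0.0130392 ],
       [-0.10357431,  0.65653388, -0.74715167],
       [ 0.09702936, -0.74093923, -0.66452566]]), 't': array([0.6016303 , 0.17599283, 1.82608003])}
top {'fx': 399.7720108713802, 'fy': 399.7720108713802, 'cx': 282.6453586684719, 'cy': 206.4970612864359, 'R': array([[-0.00824714, -0.99991768,  0.00982961],
       [-0.98208138,  0.00624843, -0.18835371],
       [ 0.18827679, -0.01120685, -0.98205206]]), 't': array([-0.00718283,  0.6025363 ,  1.1921247 ])}
{'fx': 327.8667555087038, 'fy': 327.8667555087038, 'cx': 280.03596415222546, 'cy': 210.60068629619272, 'mount': array([[-4.91174954e-04, -9.70149556e-01, -2.42506902e-01,
         6.49657091e-02],
       [ 9.99999800e-01, -3.79619598e-04, -5.06736386e-04,
        -1.09574385e-04],
       [ 3.99549707e-04, -2.42507103e-01,  9.70149548e-01,
        -1.61966277e-01],
       [ 0.00000000e+00,  0.00000000e+00,  0.00000000e+00,
         1.00000000e+00]])}
```

View pics/top0.png

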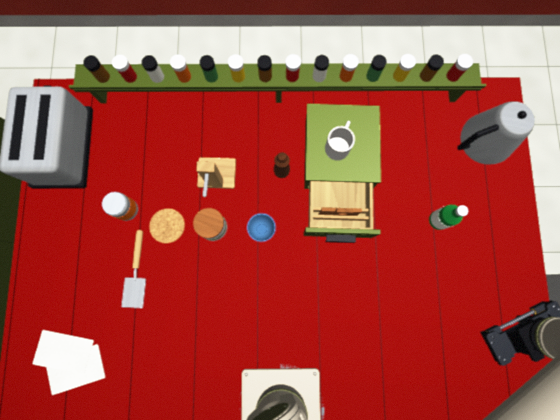

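View pics/side0.png

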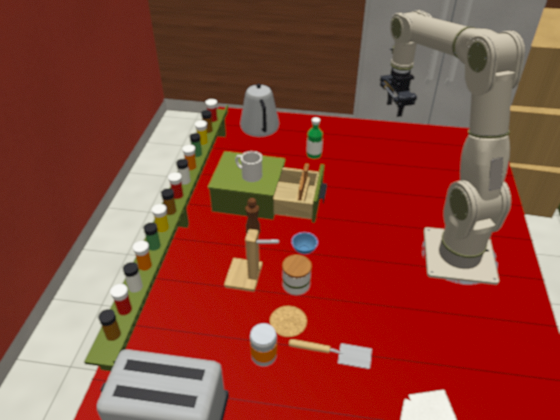

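```bash
cat > h.py <<'E'
import cv2,numpy as np
from scipy.spatial.transform import Rotation as Ro
from bench import *
def ray(name,uv,st=None):
    c=get_calibration(name);d=np.array([(uv[0]-c['cx'])/c['fx'],(uv[1]-c['cy'])/c['fy'],1.])
    if name=='wrist':
        M=c['mount'];R=Ro.from_quat(st['eef_rot']).as_matrix()
        return R@M[:3,3]+np.array(st['ee_pos']),R@M[:3,:3]@d
    return -c['R'].T@c['t'],c['R'].T@d
def plane(name,uv,z,st=None):
    o,d=ray(name,uv,st);return o+d*(z-o[2])/d[2]
def tri(*rays):
    A=np.zeros((3,3));b=np.zeros(3)
    for o,d in rays:
        d=d/np.linalg.norm(d);P=np.eye(3)-np.outer(d,d);A+=P;b+=P@o
    x=np.linalg.solve(A,b)
    return x,[round(1e3*np.linalg.norm(np.cross(x-o,d/np.linalg.norm(d))),1) for o,d in rays]
def blobs(im,lo,hi,amin=30,roi=None):
    h=cv2.cvtColor(im,cv2.COLOR_RGB2HSV);m=cv2.inRange(h,lo,hi)
    if roi: k=np.zeros_like(m);k[roi[1]:roi[3],roi[0]:roi[2]]=1;m=m*k
    n,l,s,c=cv2.connectedComponentsWithStats(m)
    return [(c[i].round(1),s[i]) for i in range(1,n) if s[i,4]>=amin],l
E
python3 - <<'E'
from h import *
t=cv2.imread('pics/top0.png');s=cv2.imread('pics/side0.png')
cv2.imwrite('pics/c1.png',cv2.resize(t[125:255,150:390],None,fx=3.33,fy=3.33,interpolation=cv2.INTER_CUBIC))
cv2.imwrite('pics/c2.png',cv2.resize(s[130:330,200:360],None,fx=3,fy=3,interpolation=cv2.INTER_CUBIC))
th=cv2.cvtColor(t,cv2.COLOR_BGR2HSV)
for n,p in dict(lid=(210,222),mat=(167,226),bowl=(262,228),post=(205,165),foot=(228,172),green=(320,150),board=(345,212),peg=(206,185)).items(): print(n,th[p[1],p[0]])
E
```

```text
lid [ 13 167 202]
mat [ 17 131 224]
bowl [105 143 208]
post [ 20 109 234]
foot [ 20 106 236]
green [ 38 123 183]
board [ 12 169 124]
peg [ 98   5 211]
```

View pics/c1.png

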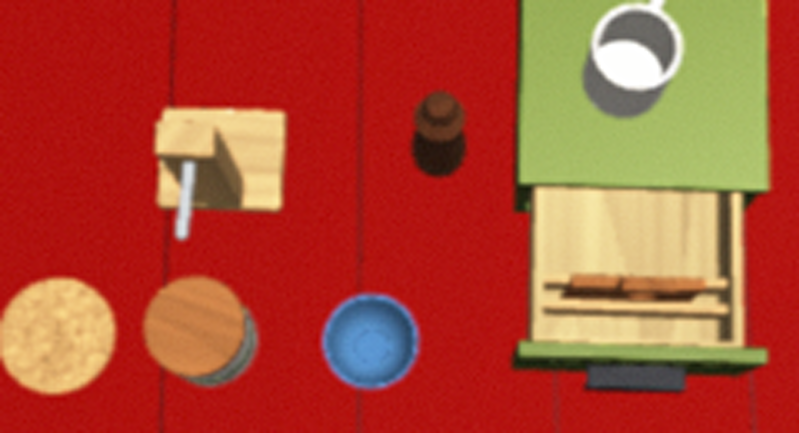

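View pics/c2.png

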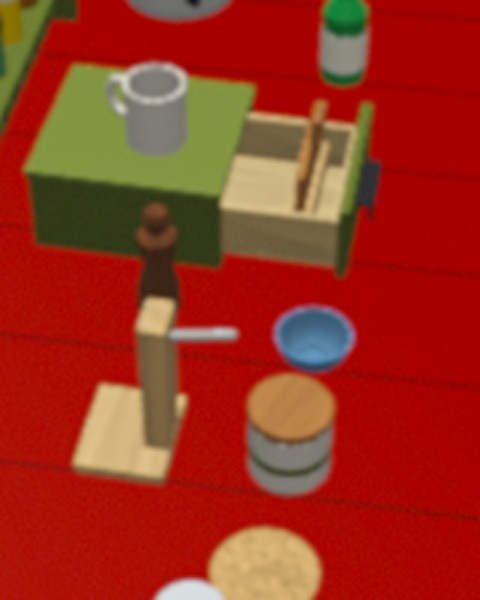

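Run:
```python
from h import *
np.set_printoptions(precision=4,suppress=True)
t=cv2.imread('pics/top0.png')[:,:,::-1].copy();s=cv2.imread('pics/side0.png')[:,:,::-1].copy()
T=lambda u,v:('top',(150+u/3.33,125+v/3.33));S=lambda u,v:('side',(200+u/3,130+v/3))
tt=lambda a,b:tri(ray(*T(*a)),ray(*S(*b)))
print('tip',tt((181,238),(237,333)));print('base',tt((188,165),(172,333)))
print('post corner NW,NE top',tt((156,152),(137,329)))
for nm,rg,z in(('lid',((9,150,140),(15,200,255),(185,195,240,250)),.094),('mat',((14,80,150),(22,160,255),(145,200,190,250)),.001),('bowl',((95,80,80),(120,255,255),(240,205,285,250)),.045)):
    b,_=blobs(t,rg[0],rg[1],80,rg[2])
    for c,st in b: print(nm,c,st,plane('top',c,z))
b,_=blobs(s,(7,120,80),(15,200,255),80,(275,250,320,285));print('lid side',b)
bt,_=blobs(t,(9,150,140),(15,200,255),80,(185,195,240,250))
print(tri(ray('top',bt[0][0]),ray('side',b[0][0])))
# chest top & front panel
for u,v,z in((515,188,.125),(768,190,.125),(516,346,.12),(767,352,.12),(516,356,.12),(767,362,.12)): print('chest',plane(*T(u,v),z))
print('drawer front top L',tt((516,346),(340,272)),'R',tt((767,352),(368,105)))
print('mill',plane(*T(438,105),.155),'mug',plane(*T(637,47),.085+.125),'foot',[plane(*T(*p),.016) for p in((285,110),(283,210),(157,207))])
print('tin',plane('top',(117,203),.11),'soap',plane('top',(460,211),.18))
print('neck ridge ends',[plane(*T(*p),.184) for p in((570,280),(705,284))])
print('board top line z~126 ends',[plane(*T(*p),.126) for p in((565,285),(705,285))])
```

```text
tip (array([0.6061, 0.2088, 0.1889]), [np.float64(1.1), np.float64(1.1)])
base (array([0.6739, 0.207 , 0.1761]), [np.float64(0.2), np.float64(0.2)])
post corner NW,NE top (array([0.693 , 0.2306, 0.1968]), [np.float64(12.6), np.float64(12.6)])
lid [207.9 222.5] [193 208  31  30 694] [0.5479 0.2137 0.094 ]
mat [166.4 225.4] [150 209  34  34 904] [0.5535 0.3638 0.001 ]
bowl [260.9 227. ] [248 214  27  27 588] [0.54   0.0567 0.045 ]
lid side [(array([296.2, 265.8]), array([282, 255,  30,  23, 379], dtype=int32))]
(array([0.5484, 0.2144, 0.0902]), [np.float64(0.2), np.float64(0.2)])
chest [ 0.6653 -0.0773  0.125 ]
chest [ 0.6622 -0.3049  0.125 ]
chest [ 0.5231 -0.0758  0.12  ]
chest [ 0.5162 -0.2973  0.12  ]
chest [ 0.5142 -0.0757  0.12  ]
chest [ 0.5073 -0.2969  0.12  ]
drawer front top L (array([ 0.5285, -0.082 ,  0.018 ]), [np.float64(8.1), np.float64(8.1)]) R (array([ 0.514 , -0.2985,  0.1143]), [np.float64(2.9), np.float64(2.9)])
mill [ 0.7337 -0.0084  0.155 ] mug [ 0.7664 -0.1775  0.21  ] foot [array([0.7744, 0.1421, 0.016 ]), array([0.6725, 0.1426, 0.016 ]), array([0.6762, 0.2656, 0.016 ])]
tin [0.6061 0.4832 0.11  ] soap [ 0.5628 -0.5101  0.18  ]
neck ridge ends [array([ 0.5701, -0.118 ,  0.184 ]), array([ 0.566 , -0.2317,  0.184 ])]
board top line z~126 ends [array([ 0.5763, -0.1198,  0.126 ]), array([ 0.5755, -0.244 ,  0.126 ])]
```

```bash
cat >> h.py <<'E'
def go(*targets):
    "print dp/spin for targets (x,y,z,heading_deg), from the present pose"
    s=read_state();R=Ro.from_quat(s['eef_rot']).as_matrix();h=np.degrees(np.arctan2(R[1,0],R[0,0]))
    print('t',s['time'],'pos',np.round(s['ee_pos'],4),'head',round(h,2),'j7',round(s['joint_positions'][6],2),'F',np.round(s['ft_force'],1),'w',round(s['width'],4))
    for x,y,z,hd in targets:
        print((x,y,z,hd),'dp',np.round(R.T@(np.array([x,y,z])-s['ee_pos'])/.25,3),'spin',round(-((hd-h+180)%360-180)/180,4))
E
python3 - <<'E'
from h import *
go((.36,-.4,.32,60),(.40,-.34,.32,90))
E
```

```text
t 0.1 pos [ 0.2523 -0.5715  0.2219] head 23.82 j7 -0.09 F [0.6 0.6 0.3] w 0.087
(0.36, -0.4, 0.32, 60) dp [ 0.671 -0.454 -0.392] spin -0.201
(0.4, -0.34, 0.32, 90) dp [ 0.914 -0.609 -0.392] spin -0.3676
```

Request:
carry_out:
  deltas:
    - {"hand":87,"dp":[0.671,-0.454,-0.392],"spin":-0.2}
    - {"hand":87,"dp":[0.671,-0.454,-0.392],"spin":-0.2}
    - {"hand":87,"dp":[0.671,-0.454,-0.392],"spin":-0.2}
    - {"hand":87,"dp":[0.914,-0.609,-0.392],"spin":-0.368}
    - {"hand":87,"dp":[0.914,-0.609,-0.392],"spin":-0.368}
    - {"hand":87,"dp":[0.914,-0.609,-0.392],"spin":-0.368}
    - {"hand":87,"dp":[0.914,-0.609,-0.392],"spin":-0.368}
    - {"hand":87,"dp":[0.914,-0.609,-0.392],"spin":-0.368}

```text
time: 0.9
ee_pos: [0.4009, -0.3388, 0.3208]
eef_rot: [0.704, 0.711, -0.0, 0.0]
ft_force: [-0.7, -0.4, -0.9]
width: 0.0869
grip_force: 0.0
```

Run:
```python
from h import *
go((.48,-.18,.30,180))
```

```text
t 0.9 pos [ 0.4009 -0.3388  0.3208] head 90.58 j7 0.6 F [-0.7 -0.4 -0.9] w 0.0869
(0.48, -0.18, 0.3, 180) dp [0.632 0.323 0.083] spin -0.4968
```

Request:
carry_out:
  deltas:
    - {"hand":87,"dp":[0.632,0.323,0.083],"spin":-0.497}
    - {"hand":87,"dp":[0.632,0.323,0.083],"spin":-0.497}
    - {"hand":87,"dp":[0.632,0.323,0.083],"spin":-0.497}
    - {"hand":87,"dp":[0.632,0.323,0.083],"spin":-0.497}
    - {"hand":87,"dp":[0.632,0.323,0.083],"spin":-0.497}
    - {"hand":87,"dp":[0.632,0.323,0.083],"spin":-0.497}
    - {"hand":87,"dp":[0.632,0.323,0.083],"spin":-0.497}
    - {"hand":87,"dp":[0.632,0.323,0.083],"spin":-0.497}
    - {"hand":87,"dp":[0.632,0.323,0.083],"spin":-0.497}
    - {"hand":87,"dp":[0.632,0.323,0.083],"spin":-0.497}
    - {"hand":87,"dp":[0.632,0.323,0.083],"spin":-0.497}
    - {"hand":87,"dp":[0.632,0.323,0.083],"spin":-0.497}
    - {"hand":87,"dp":[0.632,0.323,0.083],"spin":-0.497}

```text
time: 2.2
ee_pos: [0.4804, -0.1821, 0.2996]
eef_rot: [0.005, 1.0, 0.0, -0.0]
ft_force: [-0.2, -0.2, 0.8]
width: 0.087
grip_force: 0.0
```

Run:
```python
from h import *
import pickle
s=read_state();im=camera('wrist');cv2.imwrite('pics/w1.png',im[:,:,::-1]);pickle.dump(s,open('w1.pkl','wb'))
go((.50,.14,.30,180),(.55,.07,.3,180))
```

```text
t 2.25 pos [ 0.4805 -0.1821  0.2997] head 179.41 j7 1.8 F [-0.7 -0.   0.5] w 0.0873
(0.5, 0.14, 0.3, 180) dp [-6.500e-02  1.289e+00 -1.000e-03] spin -0.0033
(0.55, 0.07, 0.3, 180) dp [-2.680e-01  1.011e+00 -1.000e-03] spin -0.0033
```

View pics/w1.png

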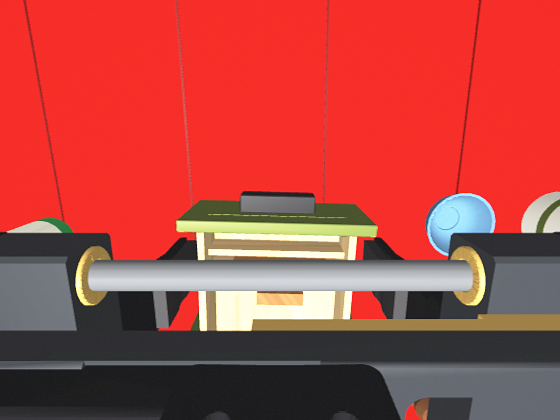

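Request:
carry_out:
  deltas:
    - {"hand":0,"dp":[-0.07,0.95,0.0],"spin":0}
    - {"hand":0,"dp":[-0.07,0.95,0.0],"spin":0}
    - {"hand":0,"dp":[-0.07,0.95,0.0],"spin":0}
    - {"hand":0,"dp":[-0.07,0.95,0.0],"spin":0}
    - {"hand":0,"dp":[-0.07,0.95,0.0],"spin":0}
    - {"hand":0,"dp":[-0.07,0.95,0.0],"spin":0}
    - {"hand":0,"dp":[-0.07,0.95,0.0],"spin":0}

```text
time: 2.95
ee_pos: [0.5, 0.0559, 0.2997]
eef_rot: [0.004, 1.0, -0.0, -0.0]
ft_force: [-0.2, -0.9, 0.1]
width: 0.0388
grip_force: 0.0
```

Run:
```python
from h import *
go((.548,.131,.25,180),(.548,.131,.045,180))
```

```text
t 2.95 pos [0.5    0.0559 0.2997] head 179.57 j7 1.32 F [-0.2 -0.9  0.1] w 0.0388
(0.548, 0.131, 0.25, 180) dp [-0.19   0.302  0.199] spin -0.0024
(0.548, 0.131, 0.045, 180) dp [-0.19   0.302  1.019] spin -0.0024
```

Request:
carry_out:
  deltas:
    - {"hand":0,"dp":[-0.19,0.302,0.2],"spin":-0.002}
    - {"hand":0,"dp":[-0.19,0.302,0.2],"spin":-0.002}
    - {"hand":0,"dp":[-0.19,0.302,0.2],"spin":-0.002}
    - {"hand":0,"dp":[-0.19,0.302,0.2],"spin":-0.002}
    - {"hand":0,"dp":[-0.19,0.302,0.4],"spin":-0.002}
    - {"hand":0,"dp":[-0.19,0.302,0.6],"spin":-0.002}
    - {"hand":0,"dp":[-0.19,0.302,0.8],"spin":-0.002}
    - {"hand":0,"dp":[-0.19,0.302,1.0],"spin":-0.002}
    - {"hand":0,"dp":[-0.19,0.302,1.0],"spin":-0.002}
    - {"hand":0,"dp":[-0.19,0.302,1.0],"spin":-0.002}

```text
time: 3.95
ee_pos: [0.5489, 0.1289, 0.0515]
eef_rot: [0.002, 1.0, -0.0, 0.0]
ft_force: [0.8, 0.3, 1.4]
width: 0.0008
grip_force: 0.0
```

Run:
```python
from h import *
go((.548,.15,.043,180),(.551,.23,.043,180),(.5535,.28,.043,180))
t=camera('top');cv2.imwrite('pics/t2.png',t[:,:,::-1])
for c,st in blobs(t,(9,150,140),(15,200,255),80,(160,195,240,250))[0]:print(c,st,plane('top',c,.094))
```

```text
t 3.95 pos [0.5489 0.1289 0.0515] head 179.76 j7 0.98 F [0.8 0.3 1.4] w 0.0008
(0.548, 0.15, 0.043, 180) dp [0.004 0.084 0.034] spin -0.0014
(0.551, 0.23, 0.043, 180) dp [-0.007  0.404  0.034] spin -0.0014
(0.5535, 0.28, 0.043, 180) dp [-0.016  0.604  0.034] spin -0.0014
[200.4 227.1] [194 212  21  26 170] [0.53414796 0.23576664 0.094     ]
```

Request:
carry_out:
  deltas:
    - {"hand":0,"dp":[0.002,0.05,0.034],"spin":0}
    - {"hand":0,"dp":[0.002,0.08,0.034],"spin":0}
    - {"hand":0,"dp":[0.0,0.11,0.034],"spin":0}
    - {"hand":0,"dp":[-0.001,0.14,0.034],"spin":0}
    - {"hand":0,"dp":[-0.002,0.17,0.034],"spin":0}
    - {"hand":0,"dp":[-0.003,0.2,0.034],"spin":0}
    - {"hand":0,"dp":[-0.004,0.23,0.034],"spin":0}
    - {"hand":0,"dp":[-0.005,0.26,0.034],"spin":0}
    - {"hand":0,"dp":[-0.006,0.29,0.034],"spin":0}
    - {"hand":0,"dp":[-0.007,0.32,0.034],"spin":0}
    - {"hand":0,"dp":[-0.008,0.35,0.034],"spin":0}
    - {"hand":0,"dp":[-0.009,0.38,0.034],"spin":0}

```text
time: 5.2
ee_pos: [0.5528, 0.2241, 0.0437]
eef_rot: [0.002, 1.0, -0.001, 0.002]
ft_force: [-0.2, -8.5, 9.3]
width: 0.0007
grip_force: 5.0
```

Run:
```python
from h import *
go((.5535,.3035,.043,180))
for n in('top','side','wrist'):
    t=camera(n);cv2.imwrite(f'pics/{n}3.png',t[:,:,::-1])
s=cv2.imread('pics/side3.png')[200:380,220:380];t=cv2.imread('pics/top3.png')[150:270,100:290];w=cv2.imread('pics/wrist3.png')
o=np.zeros((600,800,3),np.uint8);o[:252,:399]=cv2.resize(t,(399,252));o[:360,400:720]=cv2.resize(s,(320,360));o[300:600,:400]=cv2.resize(w,(400,300));cv2.imwrite('pics/m3.png',o)
```

```text
t 5.2 pos [0.5528 0.2241 0.0437] head 179.76 j7 0.81 F [-0.2 -8.5  9.3] w 0.0007
(0.5535, 0.3035, 0.043, 180) dp [-0.001  0.317  0.002] spin -0.0013
```

View pics/m3.png

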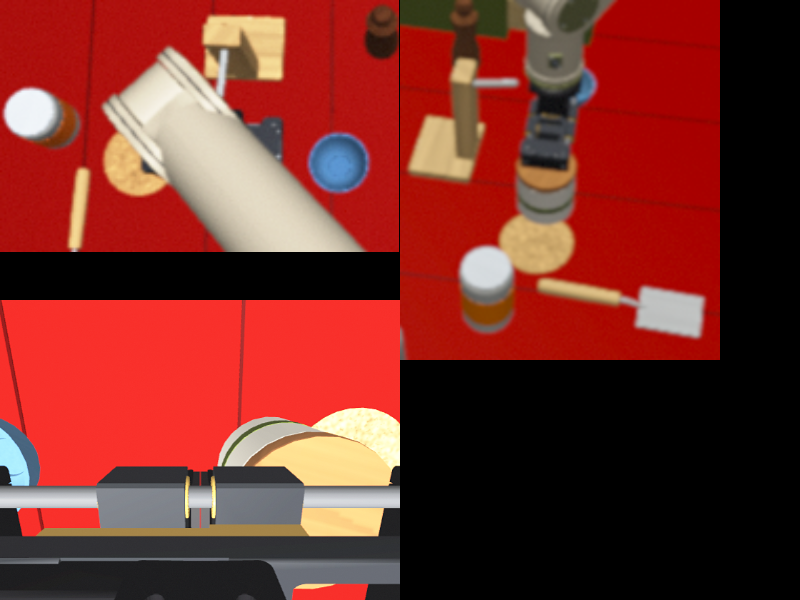

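```bash
cat > can.py <<'E'
from h import *
import sys
def can_side(f):
    im=cv2.imread(f)[:,:,::-1].copy();h=cv2.cvtColor(im,cv2.COLOR_RGB2HSV)
    red=cv2.inRange(h,(0,200,60),(6,255,255))|cv2.inRange(h,(174,200,60),(180,255,255))
    return im,red
im,red=can_side(sys.argv[1])
y=float(sys.argv[2])
for v in range(int(sys.argv[3]),int(sys.argv[4]),2):
    r=np.where(red[v,262:330]==0)[0]+262
    if len(r):
        u=(r[0]+r[-1]+1)/2; o,d=ray('side',(u,v)); p=o+d*(y-o[1])/d[1]; print(v,r[0],r[-1],np.round(p,4))
print('mat side',[ (c,plane('side',c,.001)) for c,s in blobs(im,(14,80,150),(22,160,255),200,(260,290,320,345))[0]])
E
python3 can.py pics/side3.png .285 285 314
```

```text
285 278 308 [0.5473 0.285  0.0794]
287 278 307 [0.5486 0.285  0.0695]
289 277 307 [0.55   0.285  0.0594]
291 277 308 [0.5482 0.285  0.0499]
293 277 307 [0.5496 0.285  0.0398]
295 278 307 [0.5478 0.285  0.0301]
297 278 307 [0.5476 0.285  0.0201]
299 278 307 [0.5474 0.285  0.01  ]
301 278 307 [ 5.472e-01  2.850e-01 -2.000e-04]
303 278 307 [ 0.547   0.285  -0.0105]
305 279 306 [ 0.5467  0.285  -0.0209]
307 278 305 [ 0.5498  0.285  -0.032 ]
309 275 303 [ 0.5578  0.285  -0.0442]
311 273 302 [ 0.5626  0.285  -0.0558]
313 271 304 [ 0.5624  0.285  -0.0666]
mat side [(array([287.8, 321.8]), array([0.55233923, 0.36794607, 0.001     ]))]
```

Request:
carry_out:
  deltas:
    - {"hand":0,"dp":[0.012,0.02,0.0],"spin":0}
    - {"hand":0,"dp":[0.012,0.05,0.0],"spin":0}
    - {"hand":0,"dp":[0.012,0.08,0.0],"spin":0}
    - {"hand":0,"dp":[0.01,0.11,0.0],"spin":0}
    - {"hand":0,"dp":[0.01,0.14,0.0],"spin":0}
    - {"hand":0,"dp":[0.009,0.17,0.0],"spin":0}
    - {"hand":0,"dp":[0.008,0.2,0.0],"spin":0}
    - {"hand":0,"dp":[0.007,0.23,0.0],"spin":0}
    - {"hand":0,"dp":[0.006,0.26,0.0],"spin":0}
    - {"hand":0,"dp":[0.005,0.285,0.0],"spin":0}
    - {"hand":0,"dp":[0.004,0.305,0.0],"spin":0}
    - {"hand":0,"dp":[0.004,0.315,0.0],"spin":0}
    - {"hand":0,"dp":[0.004,0.315,0.0],"spin":0}

```text
time: 6.65
ee_pos: [0.5506, 0.3037, 0.0424]
eef_rot: [0.001, 1.0, -0.0, 0.001]
ft_force: [1.1, -4.6, 5.2]
width: 0.0005
grip_force: 2.4
```

Run:
```python
from h import *
go((.549,.27,.043,180),(.53,.20,.28,180))
```

```text
t 6.65 pos [0.5506 0.3037 0.0424] head 179.83 j7 0.69 F [ 1.1 -4.6  5.2] w 0.0005
(0.549, 0.27, 0.043, 180) dp [ 0.006 -0.135 -0.002] spin -0.0009
(0.53, 0.2, 0.28, 180) dp [ 0.08  -0.416 -0.95 ] spin -0.0009
```

Request:
carry_out:
  deltas:
    - {"hand":0,"dp":[0.006,-0.08,0.0],"spin":0}
    - {"hand":0,"dp":[0.006,-0.08,-0.2],"spin":0}
    - {"hand":0,"dp":[0.006,-0.08,-0.4],"spin":0}
    - {"hand":0,"dp":[0.03,-0.08,-0.6],"spin":0}
    - {"hand":87,"dp":[0.06,-0.1,-0.8],"spin":0}
    - {"hand":87,"dp":[0.15,-0.2,-0.98],"spin":0}
    - {"hand":87,"dp":[0.2,-0.4,-1],"spin":0}
    - {"hand":87,"dp":[0.2,-0.6,-1],"spin":0}
    - {"hand":87,"dp":[0.2,-0.8,-1],"spin":0}
    - {"hand":87,"dp":[0.2,-1,-1],"spin":0}
    - {"hand":87,"dp":[0.2,-1,-1],"spin":0}

```text
time: 7.75
ee_pos: [0.4993, 0.0475, 0.2915]
eef_rot: [0.005, 1.0, -0.001, 0.0]
ft_force: [-0.2, 0.2, -1.0]
width: 0.0484
grip_force: 0.0
```

Run:
```python
from h import *
go((.60,-.18,.30,180),(.6,-.18,.3,180))
for n in('top','side'):
    t=camera(n);cv2.imwrite(f'pics/{n}4.png',t[:,:,::-1])
    print(n,blobs(t,(9,150,140),(15,200,255),80,(130,195,210,250) if n=='top' else (260,260,320,340))[0])
t=cv2.imread('pics/top4.png')[:,:,::-1].copy()
for c,st in blobs(t,(9,150,140),(15,200,255),80,(130,195,210,250))[0]:print(c,st,plane('top',c,.094))
```

```text
t 7.75 pos [0.4993 0.0475 0.2915] head 179.39 j7 1.33 F [-0.2  0.2 -1. ] w 0.0484
(0.6, -0.18, 0.3, 180) dp [-0.413 -0.906 -0.032] spin -0.0034
(0.6, -0.18, 0.3, 180) dp [-0.413 -0.906 -0.032] spin -0.0034
top [(array([157.8, 222.3]), array([143, 208,  30,  30, 692], dtype=int32))]
side [(array([289.1, 302.5]), array([274, 290,  32,  25, 416], dtype=int32))]
[157.8 222.3] [143 208  30  30 692] [0.54954665 0.36373947 0.094     ]
```

Request:
carry_out:
  deltas:
    - {"hand":87,"dp":[-0.5,-0.906,-0.11],"spin":-0.003}
    - {"hand":87,"dp":[-0.5,-0.906,-0.11],"spin":-0.003}
    - {"hand":87,"dp":[-0.5,-0.906,-0.11],"spin":-0.003}
    - {"hand":87,"dp":[-0.5,-0.906,-0.11],"spin":-0.003}
    - {"hand":87,"dp":[-0.5,-0.906,-0.11],"spin":-0.003}
    - {"hand":87,"dp":[-0.5,-0.906,-0.11],"spin":-0.003}
    - {"hand":87,"dp":[-0.5,-0.906,-0.11],"spin":-0.003}
    - {"hand":87,"dp":[-0.5,-0.906,-0.11],"spin":-0.003}

```text
time: 8.65
ee_pos: [0.6242, -0.1693, 0.3189]
eef_rot: [-0.005, 1.0, 0.001, 0.0]
ft_force: [-0.9, 1.0, 0.1]
width: 0.087
grip_force: 0.0
```

Run:
```python
from h import *
import pickle
s=read_state();im=camera('wrist');cv2.imwrite('pics/w5.png',im[:,:,::-1]);pickle.dump(s,open('w5.pkl','wb'))
go((.68,-.18,.32,180))
```

```text
t 8.7 pos [ 0.624  -0.1693  0.3192] head -179.35 j7 1.63 F [-0.3 -0.6 -0. ] w 0.0871
(0.68, -0.18, 0.32, 180) dp [-0.224 -0.045 -0.003] spin 0.0036
```

View pics/w5.png

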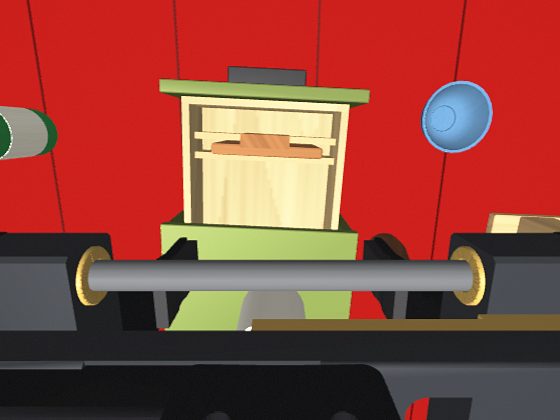

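Request:
carry_out:
  deltas:
    - {"hand":87,"dp":[0.2,-0.12,0.0],"spin":0.0036}
    - {"hand":87,"dp":[0.2,-0.12,0.0],"spin":0.0036}
    - {"hand":87,"dp":[0.2,-0.12,0.0],"spin":0.0036}
    - {"hand":87,"dp":[0.2,-0.12,0.0],"spin":0.0036}

```text
time: 9.1
ee_pos: [0.5745, -0.2011, 0.3195]
eef_rot: [0.001, 1.0, -0.0, 0.001]
ft_force: [-0.9, 0.9, 0.7]
width: 0.0872
grip_force: 0.0
```

Run:
```python
from h import *
import pickle
np.set_printoptions(precision=4,suppress=True)
s=read_state();im=camera('wrist');cv2.imwrite('pics/w6.png',im[:,:,::-1]);pickle.dump(s,open('w6.pkl','wb'))
go((.58,-.18,.3,180))
for f in 'w5','w6':
    im=cv2.imread(f'pics/{f}.png')[:,:,::-1].copy();st=pickle.load(open(f+'.pkl','rb'))
    h=cv2.cvtColor(im,cv2.COLOR_RGB2HSV)
    if f=='w5': print(h[141,265],h[152,265],h[152,225],h[115,265],h[137,220])
    bl,l=blobs(im,(6,110,90),(16,255,255),100,(190,90,350,250))
    for c,a in bl:
        print(f,c,a)
        if a[4]>800 or a[2]>80:
            m=l[a[1]:a[1]+a[3],a[0]:a[0]+a[2]]>0
            for i,r in enumerate(m):
                k=np.where(r)[0]
                if len(k): print(a[1]+i,k[0]+a[0],k[-1]+a[0],len(k),end=' | ')
    print()
```

```text
t 9.15 pos [ 0.5748 -0.201   0.3193] head 179.92 j7 1.71 F [ 1.  -0.   0.7] w 0.0873
(0.58, -0.18, 0.3, 180) dp [-0.021  0.084  0.077] spin -0.0004
[ 13 147 208] [ 14 144 232] [ 14 145 236] [ 25  70 252] [ 24  79 253]
w5 [266.3 146.7] [ 211  133  112   26 1961]
133 240 259 20 | 134 241 279 39 | 135 241 288 48 | 136 241 295 52 | 137 241 289 49 | 138 240 289 50 | 139 240 288 49 | 140 225 288 64 | 141 221 288 68 | 142 217 288 72 | 143 212 299 84 | 144 212 312 101 | 145 212 314 103 | 146 211 316 102 | 147 211 318 106 | 148 211 320 110 | 149 211 321 111 | 150 211 322 112 | 151 211 322 112 | 152 212 322 111 | 153 213 321 109 | 154 223 321 99 | 155 244 322 79 | 156 264 322 59 | 157 284 321 38 | 158 305 320 16 | 
w6 [295.  191.3] [ 242  180  108   23 2093]
180 249 300 37 | 181 248 316 61 | 182 248 321 72 | 183 247 337 91 | 184 247 338 92 | 185 246 339 94 | 186 245 341 97 | 187 244 342 99 | 188 243 343 97 | 189 243 344 96 | 190 242 345 104 | 191 242 346 105 | 192 242 348 107 | 193 242 348 107 | 194 242 349 108 | 195 242 349 108 | 196 242 349 108 | 197 243 349 107 | 198 243 348 106 | 199 248 348 101 | 200 271 348 77 | 201 276 348 73 | 202 295 347 46 |
```

Run:
```python
from h import *
import pickle
np.set_printoptions(precision=4,suppress=True)
a,b=[pickle.load(open(f+'.pkl','rb')) for f in('w5','w6')]
W=lambda st,u,v:ray('wrist',(u,v),st)
for p,q in(((212,153.5),(242.5,198.5)),((322,158.5),(349,202.5))): print(tri(W(a,*p),W(b,*q)))
for z in (.184,):
    print('neck w5 near edge',plane('wrist',(240.5,133.5),z,a),plane('wrist',(289,136.5),z,a))
for p,st in(((212,153.5),a),((322,158.5),a),((242.5,198.5),b),((349,202.5),b)): print('blade far',plane('wrist',p,.126,st))
w=cv2.imread('pics/w6.png')[150:230,215:375];cv2.imwrite('pics/c6.png',cv2.resize(w,None,fx=5,fy=5,interpolation=cv2.INTER_CUBIC))
# drawer panel corners in w5 at z .12
for p in((160,80),(369,91),(369,102),(160,92)): print('panel',plane('wrist',p,.12,a))
```

```text
(array([ 0.5845, -0.2438,  0.1181]), [np.float64(0.0), np.float64(0.0)])
(array([ 0.5883, -0.1242,  0.1233]), [np.float64(0.0), np.float64(0.0)])
neck w5 near edge [ 0.562  -0.2047  0.184 ] [ 0.5641 -0.162   0.184 ]
blade far [ 0.584  -0.2422  0.126 ]
blade far [ 0.5881 -0.1245  0.126 ]
blade far [ 0.5829 -0.2429  0.126 ]
blade far [ 0.5877 -0.1248  0.126 ]
panel [ 0.5101 -0.2941  0.12  ]
panel [ 0.5185 -0.0777  0.12  ]
panel [ 0.5294 -0.0769  0.12  ]
panel [ 0.5218 -0.295   0.12  ]
```

View pics/c6.png

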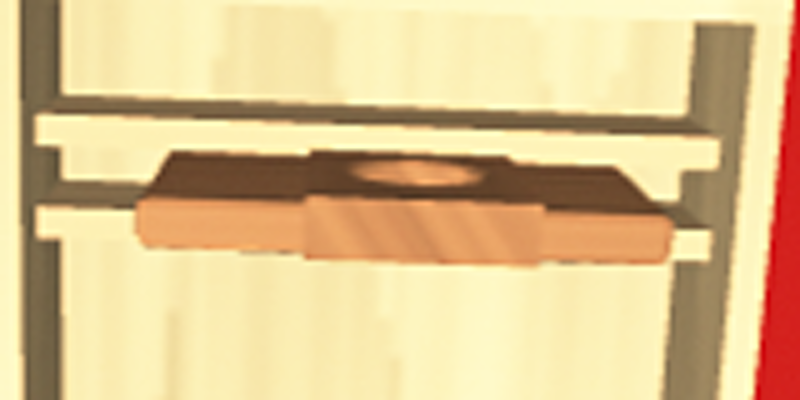

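Run:
```python
from h import *
import pickle
np.set_printoptions(precision=4,suppress=True)
a,b=[pickle.load(open(f+'.pkl','rb')) for f in('w5','w6')]
W=lambda st,u,v:ray('wrist',(u,v),st)
for p,q in(((240.5,133.5),(275.8,189.5)),((289,136.5),(323.7,190.8))): print(tri(W(a,*p),W(b,*q)))
for p in((275.8,189.5),(323.7,190.8),(275.8,201.5),(322.5,203)): print(plane('wrist',p,.184,b))
go((.5755,-.183,.25,178.5),(.5755,-.183,.155,178.5))
```

```text
(array([ 0.5621, -0.205 ,  0.1839]), [np.float64(0.3), np.float64(0.3)])
(array([ 0.5638, -0.1615,  0.184 ]), [np.float64(0.5), np.float64(0.5)])
[ 0.5622 -0.2052  0.184 ]
[ 0.5635 -0.1611  0.184 ]
[ 0.5735 -0.2053  0.184 ]
[ 0.5751 -0.1618  0.184 ]
t 9.15 pos [ 0.5748 -0.201   0.3193] head 179.92 j7 1.71 F [ 1.  -0.   0.7] w 0.0873
(0.5755, -0.183, 0.25, 178.5) dp [-0.003  0.072  0.277] spin 0.0079
(0.5755, -0.183, 0.155, 178.5) dp [-0.002  0.072  0.657] spin 0.0079
```

Request:
carry_out:
  deltas:
    - {"hand":87,"dp":[0.017,0.072,0.15],"spin":0.011}
    - {"hand":87,"dp":[0.017,0.072,0.3],"spin":0.011}
    - {"hand":87,"dp":[0.017,0.072,0.4],"spin":0.011}
    - {"hand":87,"dp":[0.017,0.072,0.5],"spin":0.011}
    - {"hand":87,"dp":[0.017,0.072,0.6],"spin":0.011}
    - {"hand":87,"dp":[0.017,0.072,0.693],"spin":0.011}
    - {"hand":87,"dp":[0.017,0.072,0.693],"spin":0.011}
    - {"hand":87,"dp":[0.017,0.072,0.693],"spin":0.011}

```text
time: 9.95
ee_pos: [0.5705, -0.1837, 0.1461]
eef_rot: [0.018, 1.0, 0.0, 0.0]
ft_force: [0.4, -0.2, 1.2]
width: 0.087
grip_force: 0.0
```

Run:
```python
from h import *
go((.57,-.183,.146,177.9))
```

```text
t 9.95 pos [ 0.5705 -0.1837  0.1461] head 177.89 j7 1.61 F [ 0.4 -0.2  1.2] w 0.087
(0.57, -0.183, 0.146, 177.9) dp [0.002 0.003 0.   ] spin -0.0
```

Request:
carry_out:
  deltas:
    - {"hand":30,"dp":[0,0,0],"spin":0}
    - {"hand":30,"dp":[0,0,0],"spin":0}
    - {"hand":30,"dp":[0,0,0],"spin":0}
    - {"hand":30,"dp":[0,0,0],"spin":0}
    - {"hand":30,"dp":[0,0,0],"spin":0}
    - {"hand":30,"dp":[0,0,0],"spin":0}
    - {"hand":30,"dp":[0,0,0],"spin":0}
    - {"hand":30,"dp":[0,0,0],"spin":0}
    - {"hand":30,"dp":[0,0,0],"spin":0}
    - {"hand":30,"dp":[0,0,0],"spin":0}
  force: 25

```text
time: 10.95
ee_pos: [0.5699, -0.1848, 0.1456]
eef_rot: [0.019, 1.0, 0.0, 0.0]
ft_force: [-0.3, 0.7, 0.8]
width: 0.0439
grip_force: 25.0
```

Request:
carry_out:
  deltas:
    - {"hand":30,"dp":[0,0,-0.06],"spin":0}
    - {"hand":30,"dp":[0,0,-0.12],"spin":0}
    - {"hand":30,"dp":[0,0,-0.2],"spin":0}
    - {"hand":30,"dp":[0,0,-0.3],"spin":0}
    - {"hand":30,"dp":[0,0,-0.42],"spin":0}
    - {"hand":30,"dp":[0,0,-0.55],"spin":0}
    - {"hand":30,"dp":[0,0,-0.68],"spin":0}
    - {"hand":30,"dp":[0,0,-0.7],"spin":0}
    - {"hand":30,"dp":[0,0,-0.7],"spin":0}

```text
time: 11.85
ee_pos: [0.5702, -0.1849, 0.3223]
eef_rot: [0.019, 1.0, -0.001, 0.001]
ft_force: [-0.5, 0.5, -2.5]
width: 0.0437
grip_force: 25.0
```

Run:
```python
from h import *
go((.53,0,.32,179.5),(.50,.06,.32,-179))
for n in('top','side'): cv2.imwrite(f'pics/{n}7.png',camera(n)[:,:,::-1])
```

```text
t 11.85 pos [ 0.5702 -0.1849  0.3223] head 177.8 j7 1.65 F [-0.5  0.5 -2.5] w 0.0437
(0.53, 0, 0.32, 179.5) dp [0.189 0.733 0.008] spin -0.0095
(0.5, 0.06, 0.32, -179) dp [0.318 0.968 0.008] spin -0.0178
```

Request:
carry_out:
  deltas:
    - {"hand":30,"dp":[0.1,0.15,0],"spin":-0.004}
    - {"hand":30,"dp":[0.2,0.33,0],"spin":-0.004}
    - {"hand":30,"dp":[0.28,0.5,0],"spin":-0.004}
    - {"hand":30,"dp":[0.28,0.68,0],"spin":-0.004}
    - {"hand":30,"dp":[0.28,0.85,0],"spin":-0.004}
    - {"hand":30,"dp":[0.28,0.98,0],"spin":-0.004}
    - {"hand":30,"dp":[0.28,1,0],"spin":-0.004}
    - {"hand":30,"dp":[0.28,1,0],"spin":-0.004}

```text
time: 12.75
ee_pos: [0.5089, 0.0684, 0.3195]
eef_rot: [0.012, 1.0, -0.0, -0.001]
ft_force: [-0.2, -0.7, -1.6]
width: 0.0437
grip_force: 25.0
```

Run:
```python
from h import *
go((.535,.2085,.183,178.5))
```

```text
t 12.75 pos [0.5089 0.0684 0.3195] head 178.64 j7 1.27 F [-0.2 -0.7 -1.6] w 0.0437
(0.535, 0.2085, 0.183, 178.5) dp [-0.092  0.563  0.546] spin 0.0008
```

Request:
carry_out:
  deltas:
    - {"hand":30,"dp":[0,0.15,0],"spin":0}
    - {"hand":30,"dp":[0,0.3,0.05],"spin":0}
    - {"hand":30,"dp":[0,0.45,0.15],"spin":0}
    - {"hand":30,"dp":[0,0.563,0.28],"spin":0}
    - {"hand":30,"dp":[-0.03,0.563,0.4],"spin":0}
    - {"hand":30,"dp":[-0.06,0.563,0.5],"spin":0}
    - {"hand":30,"dp":[-0.092,0.563,0.546],"spin":0}
    - {"hand":30,"dp":[-0.092,0.563,0.546],"spin":0}
    - {"hand":30,"dp":[-0.092,0.563,0.546],"spin":0}

```text
time: 13.65
ee_pos: [0.5367, 0.2071, 0.1847]
eef_rot: [0.014, 1.0, 0.0, 0.0]
ft_force: [0.0, 0.2, -1.6]
width: 0.0439
grip_force: 25.0
```

Run:
```python
from h import *
import pickle
s=read_state();pickle.dump(s,open('w8.pkl','wb'));w=camera('wrist')
t=camera('top');d=camera('side')
for n,i in(('wrist8',w),('top8',t),('side8',d)): cv2.imwrite(f'pics/{n}.png',i[:,:,::-1])
go((.63,.2075,.18,178.5))
o=np.zeros((600,800,3),np.uint8)
o[:300,:400]=cv2.resize(w[:,:,::-1],(400,300))
o[:400,400:800]=cv2.resize(d[200:300,230:330,::-1],(400,400),interpolation=cv2.INTER_CUBIC)
o[300:600,:400]=cv2.resize(t[150:240,160:280,::-1],(400,300),interpolation=cv2.INTER_CUBIC)
cv2.imwrite('pics/m8.png',o)
```

```text
t 13.8 pos [0.5366 0.2079 0.1854] head 178.51 j7 0.89 F [ 0.3  0.8 -2.3] w 0.0438
(0.63, 0.2075, 0.18, 178.5) dp [-0.374  0.008  0.022] spin 0.0
```

View pics/m8.png

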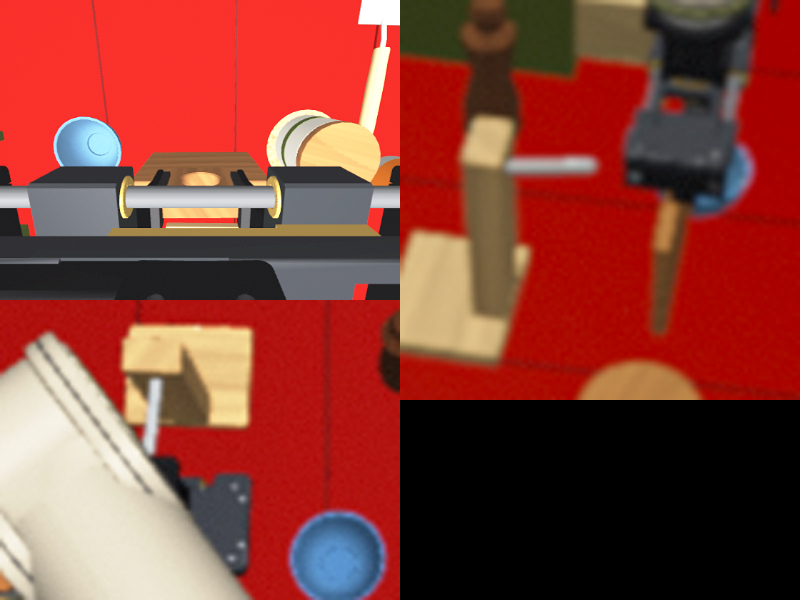

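Run:
```python
from h import *
import pickle
np.set_printoptions(precision=4,suppress=True)
def py(uv,y):
    o,d=ray('side',uv);return o+d*(y-o[1])/d[1]
print('bottom corner',py((230+259/4,200+332/4),.268),'shoulder +y top',py((230+270/4,200+250/4),.268))
print('tip',py((279.2,240.75),.2085))
st=pickle.load(open('w8.pkl','rb'))
for uv in((139*1.4,165*1.4),(263*1.4,165*1.4),(147*1.4,152*1.4),(252*1.4,152*1.4)): print(plane('wrist',uv,.0634,st))
print('hole lower edge at x .535/.54', [ (lambda o,d:o+d*(x-o[0])/d[0])(*ray('wrist',(280,241),st)) for x in(.53,.535,.54)])
```

```text
bottom corner [0.5454 0.268  0.0692] shoulder +y top [0.5392 0.268  0.166 ]
tip [0.6044 0.2085 0.1895]
[0.5576 0.1291 0.0634]
[0.562  0.286  0.0634]
[0.5409 0.1406 0.0634]
[0.5446 0.2717 0.0634]
hole lower edge at x .535/.54 [array([0.53  , 0.2071, 0.1756]), array([0.535 , 0.2069, 0.1613]), array([0.54  , 0.2068, 0.147 ])]
```

Request:
carry_out:
  deltas:
    - {"hand":30,"dp":[-0.05,0,0.012],"spin":0}
    - {"hand":30,"dp":[-0.1,0,0.012],"spin":0}
    - {"hand":30,"dp":[-0.15,0,0.012],"spin":0}
    - {"hand":30,"dp":[-0.2,0,0.012],"spin":0}
    - {"hand":30,"dp":[-0.24,0,0.012],"spin":0}
    - {"hand":30,"dp":[-0.27,0,0.014],"spin":0}
    - {"hand":30,"dp":[-0.3,0,0.018],"spin":0}
    - {"hand":30,"dp":[-0.32,0,0.022],"spin":0}
    - {"hand":30,"dp":[-0.32,0,0.022],"spin":0}

```text
time: 14.7
ee_pos: [0.6165, 0.2055, 0.1782]
eef_rot: [0.013, 1.0, -0.0, -0.0]
ft_force: [-0.1, -0.8, -2.1]
width: 0.0438
grip_force: 25.0
```

Run:
```python
from h import *
w=camera('wrist');d=camera('side')
go((.635,.2079,.172,178.5),(.635,.2079,.16,178.5))
cv2.imwrite('pics/wrist9.png',w[:,:,::-1]);cv2.imwrite('pics/side9.png',d[:,:,::-1])
o=np.zeros((400,800,3),np.uint8)
o[:300,:400]=w[100:400,80:480,::-1]
o[:400,400:800]=cv2.resize(d[200:300,230:330,::-1],(400,400),interpolation=cv2.INTER_CUBIC)
cv2.imwrite('pics/m9.png',o)
```

```text
t 14.8 pos [0.6159 0.2058 0.1785] head 178.53 j7 0.91 F [ 0.6 -0.1 -1.9] w 0.0437
(0.635, 0.2079, 0.172, 178.5) dp [-0.076  0.01   0.026] spin 0.0002
(0.635, 0.2079, 0.16, 178.5) dp [-0.076  0.01   0.074] spin 0.0002
```

View pics/m9.png

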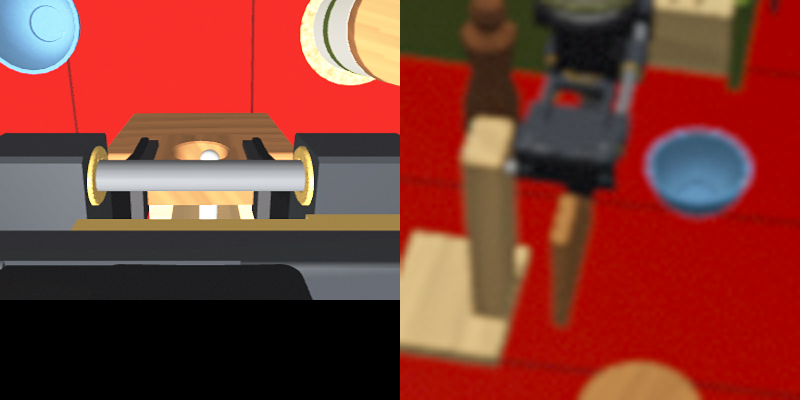

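Request:
carry_out:
  deltas:
    - {"hand":30,"dp":[0,0.012,0],"spin":0}
    - {"hand":30,"dp":[-0.03,0.012,0.007],"spin":0}
    - {"hand":30,"dp":[-0.06,0.012,0.015],"spin":0}
    - {"hand":30,"dp":[-0.085,0.012,0.022],"spin":0}
    - {"hand":30,"dp":[-0.085,0.012,0.03],"spin":0}
    - {"hand":30,"dp":[-0.085,0.012,0.038],"spin":0}
    - {"hand":30,"dp":[-0.085,0.012,0.038],"spin":0}

```text
time: 15.5
ee_pos: [0.6371, 0.2081, 0.1686]
eef_rot: [0.013, 1.0, -0.0, -0.0]
ft_force: [-0.3, 0.5, -1.7]
width: 0.0434
grip_force: 25.0
```

Lower gently until the peg carries it.

Request:
carry_out:
  deltas:
    - {"hand":30,"dp":[0,0,0.008],"spin":0}
    - {"hand":30,"dp":[0,0,0.016],"spin":0}
    - {"hand":30,"dp":[0,0,0.016],"spin":0}

```text
time: 15.8
ee_pos: [0.6378, 0.2084, 0.1669]
eef_rot: [0.013, 1.0, 0.0, 0.001]
ft_force: [-2.5, -1.1, 7.7]
width: 0.0439
grip_force: 25.0
```

Request:
carry_out:
  deltas:
    - {"hand":50,"dp":[0,0,0],"spin":0}
    - {"hand":60,"dp":[0,0,0],"spin":0}
    - {"hand":80,"dp":[0,0,0],"spin":0}
    - {"hand":80,"dp":[0,0,0],"spin":0}
    - {"hand":80,"dp":[0,0,0],"spin":0}
    - {"hand":80,"dp":[0,0,0],"spin":0}
    - {"hand":80,"dp":[0,0,0],"spin":0}
    - {"hand":80,"dp":[0,0,0],"spin":0}

```text
time: 16.6
ee_pos: [0.6375, 0.2081, 0.165]
eef_rot: [0.013, 1.0, -0.0, 0.0]
ft_force: [-0.3, 0.7, -0.3]
width: 0.0793
grip_force: 0.0
```

Run:
```python
from h import *
go((.638,.2083,.30,178.5))
w=camera('wrist');d=camera('side')
cv2.imwrite('pics/side10.png',d[:,:,::-1])
o=np.zeros((400,800,3),np.uint8)
o[:300,:400]=w[100:400,80:480,::-1]
o[:400,400:800]=cv2.resize(d[200:300,230:330,::-1],(400,400),interpolation=cv2.INTER_CUBIC)
cv2.imwrite('pics/m10.png',o)
b,_=blobs(d,(7,120,40),(15,220,255),40,(250,230,310,290));print(b)
```

```text
t 16.6 pos [0.6375 0.2081 0.165 ] head 178.52 j7 0.91 F [-0.3  0.7 -0.3] w 0.0793
(0.638, 0.2083, 0.3, 178.5) dp [-0.002  0.001 -0.54 ] spin 0.0001
[(array([258.3, 267.1]), array([254, 248,   9,  42,  56], dtype=int32)), (array([272.4, 264.5]), array([264, 249,  17,  36, 391], dtype=int32))]
```

Request:
carry_out:
  deltas:
    - {"hand":87,"dp":[0,0,-0.1],"spin":0}
    - {"hand":87,"dp":[0,0,-0.25],"spin":0}
    - {"hand":87,"dp":[0,0,-0.4],"spin":0}
    - {"hand":87,"dp":[0.1,-0.05,-0.56],"spin":0}
    - {"hand":87,"dp":[0.3,-0.2,-0.56],"spin":0}
    - {"hand":87,"dp":[0.5,-0.35,-0.56],"spin":0}
    - {"hand":0,"dp":[0.62,-0.5,-0.56],"spin":0}
    - {"hand":0,"dp":[0.62,-0.7,-0.56],"spin":0}
    - {"hand":0,"dp":[0.62,-0.9,-0.56],"spin":0}
    - {"hand":0,"dp":[0.62,-1,-0.56],"spin":0}
    - {"hand":0,"dp":[0.62,-1,-0.56],"spin":0}

```text
time: 17.8
ee_pos: [0.4752, -0.0445, 0.3049]
eef_rot: [0.018, 1.0, -0.001, -0.0]
ft_force: [0.3, -0.7, -2.1]
width: 0.0546
grip_force: 0.0
```

Run:
```python
from h import *
np.set_printoptions(precision=4,suppress=True)
go((.44,-.18,.26,178),(.44,-.18,.1,178))
d=camera('side');t=camera('top')
cv2.imwrite('pics/side11.png',d[:,:,::-1]);cv2.imwrite('pics/top11.png',t[:,:,::-1])
lo,hi=(5,110,30),(15,220,255)
b,l=blobs(d,lo,hi,60,(245,215,310,295))
for c,a in b:
    print('side',c,a)
    for v in range(a[1],a[1]+a[3],4):
        k=np.where(l[v,245:310]>0)[0]
        if len(k):print(v,k[0]+245,k[-1]+245,end=' | ')
b,l=blobs(t,lo,hi,20,(185,160,240,240))
for c,a in b: print('\ntop',c,a,[plane('top',(u,a[1]),.2) for u in(a[0],a[0]+a[2])], plane('top',c,.2))
print(blobs(t,(9,150,140),(15,200,255),80,(130,195,185,250))[0])
```

```text
t 17.8 pos [ 0.4752 -0.0445  0.3049] head 177.97 j7 1.54 F [ 0.3 -0.7 -2.1] w 0.0546
(0.44, -0.18, 0.26, 178) dp [ 0.122 -0.546  0.181] spin -0.0002
(0.44, -0.18, 0.1, 178) dp [ 0.122 -0.545  0.821] spin -0.0002
side [251.8 227.7] [245 215  26  45 248]
215 245 292 | 219 248 309 | 223 247 258 | 227 246 259 | 231 246 272 | 235 245 272 | 239 245 270 | 243 245 271 | 247 245 274 | 251 246 274 | 255 246 275 | 259 245 275 | side [266.7 260.2] [245 230  31  62 560]
230 246 270 | 234 246 272 | 238 245 272 | 242 245 269 | 246 245 274 | 250 246 274 | 254 246 275 | 258 245 275 | 262 261 274 | 266 261 274 | 270 259 273 | 274 258 272 | 278 257 270 | 282 257 270 | 286 255 256 | 290 245 293 | side [289.5 292.2] [277 290  25   5  70]
290 245 293 | 294 277 301 | 
top [210.4 190.1] [187 160  49  41 649] [array([0.7102, 0.2585, 0.2   ]), array([0.7095, 0.1206, 0.2   ])] [0.6228 0.1904 0.2   ]
[(array([157.8, 222.3]), array([143, 208,  30,  32, 694], dtype=int32))]
```

Run:
```python
from h import *
np.set_printoptions(precision=4,suppress=True)
def py(uv,y):
    o,d=ray('side',uv);return o+d*(y-o[1])/d[1]
print(py((270,231),.208),py((265,283),.268),py((268,250),.268))
d=cv2.imread('pics/side11.png')[:,:,::-1]
for v in range(226,290,6): print(v,[tuple(int(x) for x in d[v,u]) for u in range(254,284,4)])
```

```text
[0.633  0.208  0.2268] [0.6406 0.268  0.0519] [0.6292 0.268  0.2061]
226 [(61, 36, 21), (60, 35, 19), (171, 1, 0), (170, 6, 0), (169, 3, 0), (169, 3, 0), (170, 4, 0), (169, 4, 0)]
232 [(218, 188, 133), (122, 98, 62), (170, 0, 0), (170, 15, 0), (177, 120, 66), (168, 8, 0), (169, 0, 0), (170, 2, 0)]
238 [(209, 179, 124), (148, 62, 44), (170, 31, 26), (175, 87, 44), (148, 100, 55), (161, 51, 48), (170, 22, 16), (169, 4, 0)]
244 [(119, 97, 63), (135, 70, 52), (162, 40, 38), (138, 43, 27), (113, 75, 41), (141, 55, 37), (169, 18, 10), (169, 2, 0)]
250 [(123, 99, 64), (136, 70, 45), (170, 0, 0), (174, 104, 55), (97, 63, 33), (107, 56, 32), (152, 5, 0), (151, 9, 9)]
256 [(122, 99, 64), (130, 76, 50), (169, 15, 0), (183, 128, 70), (94, 62, 32), (93, 59, 31), (171, 8, 0), (170, 7, 0)]
262 [(123, 100, 65), (146, 117, 76), (170, 102, 61), (144, 95, 50), (94, 62, 34), (110, 56, 30), (171, 6, 0), (171, 14, 0)]
268 [(122, 99, 65), (127, 105, 68), (163, 34, 12), (101, 67, 35), (94, 63, 33), (155, 36, 18), (170, 11, 0), (170, 2, 0)]
274 [(120, 97, 63), (135, 91, 58), (172, 9, 0), (102, 66, 34), (93, 61, 32), (172, 12, 0), (171, 0, 0), (170, 9, 0)]
280 [(195, 167, 114), (165, 41, 23), (172, 10, 0), (121, 58, 31), (125, 51, 25), (171, 6, 0), (170, 1, 0), (172, 3, 0)]
286 [(188, 159, 108), (173, 9, 0), (173, 10, 2), (172, 6, 0), (173, 13, 7), (171, 13, 0), (171, 7, 0), (171, 8, 0)]
```

Request:
carry_out:
  deltas:
    - {"hand":0,"dp":[0.12,-0.2,0.1],"spin":0}
    - {"hand":0,"dp":[0.12,-0.4,0.18],"spin":0}
    - {"hand":0,"dp":[0.12,-0.545,0.25],"spin":0}
    - {"hand":0,"dp":[0.12,-0.545,0.4],"spin":0}
    - {"hand":0,"dp":[0.12,-0.545,0.55],"spin":0}
    - {"hand":0,"dp":[0.12,-0.545,0.7],"spin":0}
    - {"hand":0,"dp":[0.12,-0.545,0.825],"spin":0}
    - {"hand":0,"dp":[0.12,-0.545,0.825],"spin":0}
    - {"hand":0,"dp":[0.12,-0.545,0.825],"spin":0}

```text
time: 18.8
ee_pos: [0.4433, -0.172, 0.0996]
eef_rot: [0.012, 1.0, 0.0, 0.0]
ft_force: [0.5, -0.3, 1.1]
width: 0.0002
grip_force: 0.0
```

Run:
```python
from h import *
go((.50,-.184,.098,178),(.645,-.189,.098,178))
```

```text
t 18.8 pos [ 0.4433 -0.172   0.0996] head 178.64 j7 1.74 F [ 0.5 -0.3  1.1] w 0.0002
(0.5, -0.184, 0.098, 178) dp [-0.228 -0.043  0.006] spin 0.0035
(0.645, -0.189, 0.098, 178) dp [-0.808 -0.049  0.006] spin 0.0035
```

Request:
carry_out:
  deltas:
    - {"hand":0,"dp":[-0.08,-0.02,0.006],"spin":0}
    - {"hand":0,"dp":[-0.16,-0.02,0.006],"spin":0}
    - {"hand":0,"dp":[-0.22,-0.02,0.006],"spin":0}
    - {"hand":0,"dp":[-0.26,-0.02,0.006],"spin":0}
    - {"hand":0,"dp":[-0.3,-0.02,0.006],"spin":0}
    - {"hand":0,"dp":[-0.34,-0.022,0.006],"spin":0}
    - {"hand":0,"dp":[-0.38,-0.022,0.006],"spin":0}
    - {"hand":0,"dp":[-0.42,-0.022,0.006],"spin":0}
    - {"hand":0,"dp":[-0.46,-0.024,0.006],"spin":0}
    - {"hand":0,"dp":[-0.5,-0.024,0.006],"spin":0}
    - {"hand":0,"dp":[-0.54,-0.024,0.006],"spin":0}
    - {"hand":0,"dp":[-0.58,-0.026,0.006],"spin":0}
    - {"hand":0,"dp":[-0.62,-0.026,0.006],"spin":0}
    - {"hand":0,"dp":[-0.66,-0.026,0.006],"spin":0}
    - {"hand":0,"dp":[-0.7,-0.028,0.006],"spin":0}
    - {"hand":0,"dp":[-0.73,-0.028,0.006],"spin":0}
    - {"hand":0,"dp":[-0.76,-0.028,0.006],"spin":0}
    - {"hand":0,"dp":[-0.78,-0.028,0.006],"spin":0}
    - {"hand":0,"dp":[-0.78,-0.028,0.006],"spin":0}

```text
time: 20.7
ee_pos: [0.6381, -0.1852, 0.0972]
eef_rot: [0.013, 1.0, 0.0, 0.0]
ft_force: [-0.1, -0.5, -0.3]
width: 0.0006
grip_force: 0.0
```

Run:
```python
from h import *
go((.652,-.186,.098,178))
```

```text
t 20.7 pos [ 0.6381 -0.1852  0.0972] head 178.53 j7 1.57 F [-0.1 -0.5 -0.3] w 0.0006
(0.652, -0.186, 0.098, 178) dp [-0.056 -0.002 -0.003] spin 0.0029
```

Request:
carry_out:
  deltas:
    - {"hand":0,"dp":[-0.016,0,0],"spin":0}
    - {"hand":0,"dp":[-0.032,0,0],"spin":0}
    - {"hand":0,"dp":[-0.044,0,0],"spin":0}
    - {"hand":0,"dp":[-0.044,0,0],"spin":0}

```text
time: 21.1
ee_pos: [0.6464, -0.1857, 0.0972]
eef_rot: [0.013, 1.0, -0.0, -0.002]
ft_force: [-13.1, 1.8, 7.2]
width: 0.0007
grip_force: 6.6
```

Request:
carry_out:
  deltas:
    - {"hand":0,"dp":[-0.008,0,0],"spin":0}
    - {"hand":0,"dp":[-0.008,0,0],"spin":0}
    - {"hand":0,"dp":[-0.008,0,0],"spin":0}

```text
time: 21.4
ee_pos: [0.6465, -0.1857, 0.0972]
eef_rot: [0.013, 1.0, -0.0, -0.004]
ft_force: [-24.7, 3.1, 13.8]
width: 0.0003
grip_force: 11.8
```

Stiff stop: shut. Back off, up and clear.

Request:
carry_out:
  deltas:
    - {"hand":0,"dp":[0.03,0,0],"spin":0}
    - {"hand":0,"dp":[0.1,0,0],"spin":0}
    - {"hand":0,"dp":[0.25,0,0],"spin":0}
    - {"hand":0,"dp":[0.45,0,0],"spin":0}
    - {"hand":0,"dp":[0.6,0,-0.2],"spin":0}
    - {"hand":0,"dp":[0.7,0,-0.4],"spin":0}
    - {"hand":0,"dp":[0.8,0,-0.6],"spin":0}
    - {"hand":0,"dp":[0.8,-0.2,-0.8],"spin":0}
    - {"hand":0,"dp":[0.8,-0.4,-0.8],"spin":0}
    - {"hand":0,"dp":[0.8,-0.4,-0.8],"spin":0}

```text
time: 22.4
ee_pos: [0.4474, -0.2843, 0.3003]
eef_rot: [0.014, 1.0, -0.002, 0.002]
ft_force: [0.5, -0.5, 0.3]
width: 0.0003
grip_force: 0.0
```

Run:
```python
from h import *
np.set_printoptions(precision=4,suppress=True)
go((.44,-.3,.3,178))
t=camera('top');d=camera('side');cv2.imwrite('pics/top12.png',t[:,:,::-1]);cv2.imwrite('pics/side12.png',d[:,:,::-1])
for n,z in((((9,150,140),(15,200,255),80,(130,195,185,250)),.094),(((95,80,80),(120,255,255),80,(240,205,285,250)),.045)):
    for c,a in blobs(t,*n)[0]: print(c,a,plane('top',c,z))
for c,a in blobs(t,(32,80,110),(44,255,255),200,(290,95,395,260))[0]: print('green',c,a,plane('top',(c[0],a[1]+a[3]),.12))
print('wood visible in drawer',[a[4] for c,a in blobs(t,(14,60,150),(28,160,255),20,(305,180,380,240))[0]])
a=cv2.imread('pics/side11.png').astype(int);b=d[:,:,::-1].astype(int)
print('change at board',np.abs(a-b)[225:290,250:285].mean())
a=cv2.imread('pics/top0.png').astype(int);b=t[:,:,::-1].astype(int);D=(np.abs(a-b).max(2)>60)
for k,r in dict(mug=(325,120,358,160),mill=(272,150,292,180),soap=(428,200,470,230),tin=(100,190,140,222),spat=(120,230,150,310)).items(): print(k,D[r[1]:r[3],r[0]:r[2]].mean().round(3))
```

```text
t 22.4 pos [ 0.4474 -0.2843  0.3003] head 178.34 j7 1.98 F [ 0.5 -0.5  0.3] w 0.0003
(0.44, -0.3, 0.3, 178) dp [ 0.028 -0.064  0.001] spin 0.0019
[157.8 222.3] [143 208  30  30 694] [0.5495 0.3637 0.094 ]
[260.9 227. ] [248 214  27  27 590] [0.54   0.0567 0.045 ]
green [343.2 145.4] [ 306  104   74   82 4989] [ 0.6519 -0.193   0.12  ]
wood visible in drawer []
change at board 4.911062271062271
mug 0.0
mill 0.0
soap 0.813
tin 0.0
spat 0.007
```

Run:
```python
from h import *
a=cv2.imread('pics/side0.png').astype(int);c=cv2.imread('pics/side12.png').astype(int);m=cv2.imread('pics/side11.png').astype(int)
print('soap',(np.abs(a-c).max(2)>60)[118:160,303:328].mean(), c[130:135,315].tolist())
s=read_state();t=camera('side')[:,:,::-1];t=camera('side')[:,:,::-1].astype(int)
print('now vs 12',np.abs(t-c)[225:290,250:285].mean(),'big',(np.abs(m-c).max(2)>60)[225:290,250:285].mean())
t=camera('top');print(blobs(t,(55,120,60),(85,255,255),20,(400,180,490,250))[0])
print(blobs(cv2.imread('pics/top0.png')[:,:,::-1].copy(),(55,120,60),(85,255,255),20,(400,180,490,250))[0])
print(blobs(cv2.imread('pics/side12.png')[:,:,::-1].copy(),(55,120,60),(85,255,255),20,(290,110,340,170))[0],blobs(cv2.imread('pics/side0.png')[:,:,::-1].copy(),(55,120,60),(85,255,255),20,(290,110,340,170))[0])
```

```text
soap 0.0 [[57, 126, 23], [60, 132, 26], [60, 132, 23], [61, 133, 28], [61, 132, 27]]
now vs 12 1.1825641025641025 big 0.002197802197802198
[]
[(array([449.5, 215.3]), array([440, 205,  22,  20, 297], dtype=int32))]
[(array([314.6, 134.3]), array([309, 126,  12,  16, 144], dtype=int32))] [(array([314.6, 134.3]), array([309, 126,  12,  16, 144], dtype=int32))]
```

The soap hasn't moved (the arm was just hiding it in the top view). The board hangs still and the drawer is shut, so I'm handing in.

```bash
python3 -c "
from bench import *
print(close_job())"
```

```text
the job is handed in; nothing more can be done
None
```

I handed the job in at about 22.5 s: the canister stands about 4 mm from the mat's centre, the board hangs released on the peg, the drawer is pushed to its stop, and no bystander moved in the final camera checks; the hand-in gave no verdict.

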